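Load the kitting carousel and send it to the scanner

TASK

Set the selector on the control box to the yellow dot (load), then turn the carousel by its red handle until it clicks in with the blue pocket at the yellow arrow, and lay all the steel-grey couplings, never the brass ones, on the floor of the blue pocket, side by side and not stacked. Then turn the carousel until it clicks in with the blue pocket at the green arrow in front of the scanner, and only after that set the selector to the green dot (scan). Leave the brass couplings and everything else on the bench where they are, and let go of everything at the end.

Things in the scene. Friction and masses are not known exactly. Their poses are not given: they have to be found in the camera images.
- carousel_base: fixed base of the carousel, a dark disc 390 mm wide, 12 mm thick; origin on the table, on the carousel's axis; heading varies. Arrows on its rim: yellow (load, towards the robot) at its -x, green (scan) at its +x, white (parking) at its -y. The scanner, 100 mm tall, stands behind the green arrow, 190 to 230 mm from the axis
- carousel (a joint): angle of the carousel deck, rad, growing counter-clockwise seen from above, between stops at -0.12 and 3.26. Spring detents at 0 (blue pocket at the yellow arrow), 1.571 (white arrow) and 3.142 (green arrow); up to 4 N at the handle takes it out of a detent; let go near a detent, it clicks home
- blue_pocket (a point): middle of the floor of the blue pocket, 100 mm from the carousel's axis, 38 mm above the table; x points to the axis, z up. The deck is a round tray 330 mm wide, rim top 63 mm above the table; two crossing dividers (4 mm thick, 25 mm tall) make four quarter-round pockets 25 mm deep, of 161 mm inner radius, each reaching 45 degrees either side of its middle: one blue, three white
- blue_corner (a point): on the carousel's axis at floor height (38 mm above the table), at the inner corner of the blue pocket; turns with the deck; its x and y axes run along the middles of the two dividers that bound the blue pocket, so what lies in the pocket has x and y above 0 and lies within 161 mm of it
- handle_top (a point): centre of the top of the red upright handle post, 22 mm diameter, on the carousel deck; top 103 mm above the table, 40 mm above the rim, 135 mm from the axis, a quarter turn clockwise from the middle of the blue pocket seen from above
- control_box: fixed grey control box, 110 x 110 x 50 mm, origin under its centre on the table. On its top, round the selector knob and 40 mm from its axis, are three dots: seen from above red in the box's +x direction, yellow 40 degrees counter-clockwise of it, green 40 degrees clockwise of it
- selector (a joint): angle of the selector knob, rad, growing clockwise seen from above, with detents at 0 (pointer at the yellow dot, load), 0.698 (red dot, off) and 1.396 (green dot, scan); stops at -0.1 and 1.5; about 0.06 N m takes it out of a detent
- selector_grip (a point): on the axis of the black selector knob, in the middle of its grip bar, 71.5 mm above the table; x points along the bar to its end with the white pointer line, z up. The bar is 44 mm long, 13 mm wide and 24 mm tall (its top is 83.5 mm above the table); under it is a disc of 42 mm diameter, its top 59.5 mm above the table
- coupling1: hexagonal steel-grey coupling, 26 mm across the flats, 30 mm across the corners, 24 mm tall, 60 g, standing on an end on the table; origin at its centre (12 mm above what it stands on), z along its bore, x square to one pair of flats. None if absent in this run: two to four of the four are there
- coupling2: hexagonal steel-grey coupling, 26 mm across the flats, 30 mm across the corners, 24 mm tall, 60 g, standing on an end on the table; origin at its centre (12 mm above what it stands on), z along its bore, x square to one pair of flats. None if absent in this run: two to four of the four are there
- coupling3: hexagonal steel-grey coupling, 26 mm across the flats, 30 mm across the corners, 24 mm tall, 60 g, standing on an end on the table; origin at its centre (12 mm above what it stands on), z along its bore, x square to one pair of flats. None if absent in this run: two to four of the four are there
- coupling4: hexagonal steel-grey coupling, 26 mm across the flats, 30 mm across the corners, 24 mm tall, 60 g, standing on an end on the table; origin at its centre (12 mm above what it stands on), z along its bore, x square to one pair of flats. None if absent in this run: two to four of the four are there
- brass1: brass-gold coupling of the same shape and size as the steel ones, standing on the table; origin at its centre. Not part of the job: leave it alone
- brass2: brass-gold coupling of the same shape and size as the steel ones, standing on the table; origin at its centre. Not part of the job: leave it alone
- tape: brown cardboard ring (tape core), 90 mm diameter, 24 mm tall, lying flat; origin under its centre. Bystander
- driver: stubby screwdriver with a red handle, 100 mm long, 26 mm thick, lying; origin at its middle, on its underside. Bystander
- carton: small open white carton, 100 x 75 x 45 mm; origin under its centre. Bystander
There are look-alikes about, which are no part of the job. What is shaped like the coupling2 but pink or purple is not meant.

How it is judged:
By the outcome, as a careful person would: the job done as asked, in the order asked, and still so for the second after the job is handed in, with the robot touching nothing.
Of coupling1, coupling2, coupling3, coupling4 only 2 to 4 are there at a start; the rules pass over those that are not, and their reading is None.
At some moment in a run one of coupling1, coupling2, coupling3, coupling4 may be knocked a few centimetres aside while the robot is not near it.
Once in a run the grip may slacken for a moment while it holds something.
It also fails if it takes over 210 s, if anything falls off the work surface, if the arm or the gripper's body presses on something with over 40 N, if the wrist force passes 120 N, or if a joint passes its speed limit or range.

ROBOT

A 6-joint arm with a two-finger parallel gripper is mounted at the origin on the work surface. World frame = base frame: x ahead of the robot, y to its left, z up, the work surface at z = 0. Lengths are in m, angles in rad, forces in N, time in s.
With the tool pointing down it reaches from about 0.375 to 0.9 m from the base axis. Payload 3.1 kg.
Tool frame: the origin (TCP) lies at the very end of the fingers, on their centre line; the grasp point (between the pads) lies 19 mm behind it; z points along the fingers, y is the line along which they close (so a half turn about z gives the same grasp; the last joint's range is limited). The gripper opens to 87 mm and grips with 3 to 60 N. Pads are 19 mm wide; open, the fingers measure 117 mm over their backs; the gripper's body (75 mm by 190 mm) begins 51 mm behind the grasp point.
Start: joints at [0.938, 0.527, 1.433, -0, 1.181, -0.178], TCP at [0.275, 0.561, 0.223] pointing down, gripper open.
Joint ranges: [-3.08, 3.08], [-0.75, 2.2], [0.22, 2.44], [-1.43, 4.57], [0, 2.65], [-2.85, 2.85]. Speed limits (rad/s): [2.79, 2.79, 3.14, 3.14, 3.14, 3.14].

INTERFACE

Orientations are given as a unit quaternion [w, x, y, z].
In Python, from workcell import * gives the robot as it stands. Calls block until the motion is done:
- movep(position, orientation): joint-space move of the TCP to a pose.
- movel(position, frame=None, rate=0.15): straight line of the TCP; frame=None keeps the orientation; rate is the mean speed in m/s.
- move_j(angles): joint-space move.
- move_gripper(opening, squeeze=None): opening from 0.0 (shut) to 1.0 (fully open); squeeze is the grip in N (None keeps the last); returns when the fingers have stopped.
- sleep(seconds).
- solve_ik(position, orientation): joint angles nearest the present ones, or None.
- read_camera(name): name is "scene" or "top" or "wrist"; returns the picture (384x512x3 uint8, red, green, blue); there is no depth.
- camera_params(name): a dict with "fx", "fy", "cx", "cy" (pixels), "R" (3x3) and "t" (3): a world point X has camera coordinates R X + t; the wrist camera has in their place "hand_eye" (4x4, takes a point from camera to tool coordinates, whose origin is the TCP and whose axes are the flange's). Camera axes: x right, y down, z forward; pixel columns grow to the right and rows downward; lengths in m; the calibration is good to about 2 mm. A picture is of the moment at which its call begins: read the wrist's pose just before it. camera_params takes no time and is no camera call.
A pose or a line that the arm cannot do raises MotionError and nothing moves.
- sign_off(): hands the job in; it is judged then, once.
Readings, each from a call of its own:
- read_clock(): time.
- read_joints(): joint angles.
- read_qd(): joint speeds.
- read_tau(): joint torques, N m.
- read_position(): TCP position.
- read_tcp_rot(): TCP orientation.
- read_wrist_force(): force on the tool from outside, world axes, zero at the start.
- read_wrist_torque(): the same for the moment, N m.
- read_gripper_width(): opening from 0.0 (shut) to 1.0 (fully open).
- read_gripper_force(): force on a finger pad.
Only numpy, scipy, OpenCV 4.12 (cv2) and the standard library are available. Lean on these libraries where they do the work, as an engineer would, in place of code of your own. Each camera call takes 0.05 s, during which the arm holds its last target. There are 200 camera calls.

## Working session

There is one attempt and no reset: what is moved stays moved. The work goes in short steps, each a Python script; the robot and the scene stay as the last script left them, time stands still between calls to the robot, and variables do not carry over. Pictures are saved under pics/ and viewed, at most 14 in all, crops included, and the job is handed in when it is done.

```bash
mkdir -p pics; ls
python3 - <<'E'
from workcell import *
import cv2
for n in("scene","top"):
    cv2.imwrite(f"pics/{n}0.png",cv2.resize(read_camera(n),(800,600),interpolation=cv2.INTER_CUBIC)[:,:,::-1])
    p=camera_params(n);print(n,p)
print(camera_params("wrist"),read_tcp_rot(),read_clock())
E
```

```text
pics
scene {'fx': 428.92156631912843, 'fy': 428.92156631912843, 'cx': 248.27817279395205, 'cy': 185.09945171838046, 'R': array([[-7.34426754e-01,  6.78687788e-01, -4.80225703e-04],
       [ 4.13602188e-01,  4.47009093e-01, -7.93168394e-01],
       [-5.38099037e-01, -5.82722711e-01, -6.09002191e-01]]), 't': array([ 0.36540385, -0.13514725,  1.53374362])}
top {'fx': 401.0808635755522, 'fy': 401.0808635755522, 'cx': 252.42997069449345, 'cy': 181.6667562911295, 'R': array([[ 0.0124055 , -0.9997161 , -0.02034243],
       [-0.98679338, -0.0089541 , -0.16173636],
       [ 0.1615083 ,  0.0220802 , -0.98662431]]), 't': array([-0.02180469,  0.49830357,  1.10883327])}
{'fx': 316.73246775816176, 'fy': 316.73246775816176, 'cx': 250.03047672816746, 'cy': 192.71853179170506, 'hand_eye': array([[-3.15599726e-04, -9.56263984e-01, -2.92504859e-01,
         8.04991879e-02],
       [ 9.99999638e-01, -5.33088010e-04,  6.63829152e-04,
         3.04032636e-04],
       [-7.90726744e-04, -2.92504544e-01,  9.56263806e-01,
        -1.62557798e-01],
       [ 0.00000000e+00,  0.00000000e+00,  0.00000000e+00,
         1.00000000e+00]])} [-3.96293947e-04  2.25447926e-01  9.74254723e-01 -9.00402884e-04] 0.1
```

View pics/top0.png

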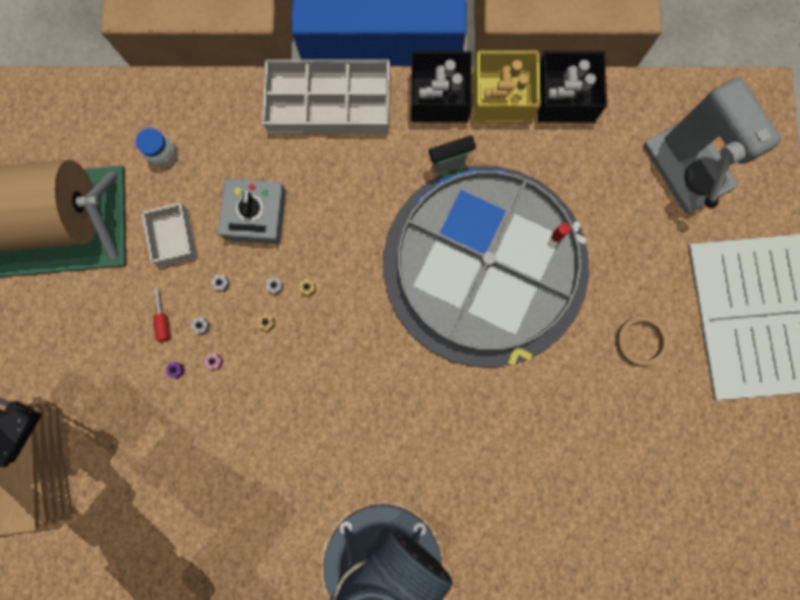

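View pics/scene0.png

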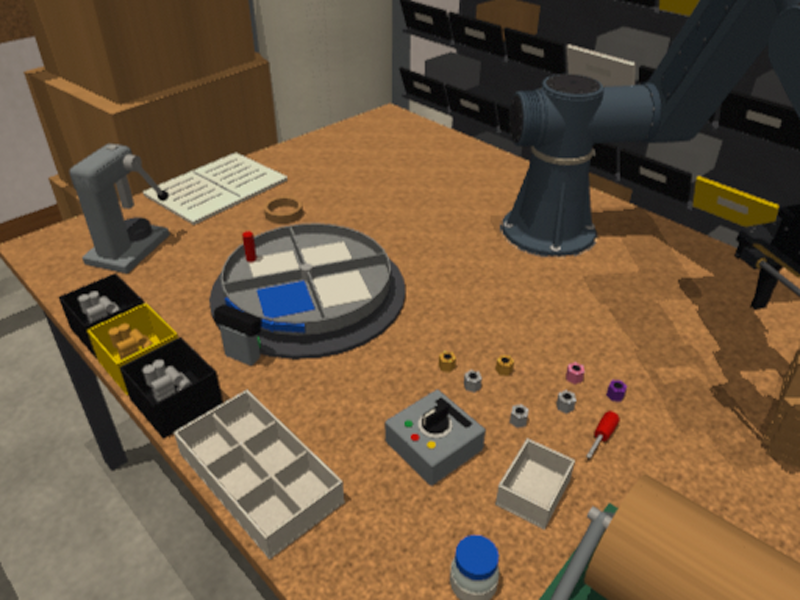

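Top view: steel couplings at (220,283), (274,286) and (200,326). Brass at (307,287) and (265,323), which stay put. Look-alikes are pink at (213,362) and purple at (175,370). The box is at (251,211), the carousel axis at (489,258), the handle at (561,232) and the yellow arrow at (520,355).

```bash
cat > h.py <<'E'
from workcell import *
import numpy as np, cv2
from scipy.spatial.transform import Rotation as Rot
def q(a): return np.array([0,np.cos(a/2),np.sin(a/2),0])   # tool down, tool x at heading a, fingers close along a-90deg
def ray(o,d,z): return o+d*(z-o[2])/d[2]
def top(u,v,z):  # u,v in 800x600 view
    p=camera_params("top");u=(u+.5)/1.5625-.5;v=(v+.5)/1.5625-.5
    d=p["R"].T@np.array([(u-p["cx"])/p["fx"],(v-p["cy"])/p["fy"],1]);return ray(-p["R"].T@p["t"],d,z)
def wpose():
    w=read_tcp_rot();T=np.eye(4);T[:3,:3]=Rot.from_quat([w[1],w[2],w[3],w[0]]).as_matrix();T[:3,3]=read_position()
    return T@camera_params("wrist")["hand_eye"]
def wpix(C,u,v,z): # native wrist pixels
    p=camera_params("wrist");d=C[:3,:3]@np.array([(u-p["cx"])/p["fx"],(v-p["cy"])/p["fy"],1]);return ray(C[:3,3],d,z)
def wproj(C,X):
    p=camera_params("wrist");c=C[:3,:3].T@(np.asarray(X)-C[:3,3]);return p["fx"]*c[0]/c[2]+p["cx"],p["fy"]*c[1]/c[2]+p["cy"]
def wshot(name,sc=1.5625):
    C=wpose();im=read_camera("wrist");np.save(f"pics/{name}.npy",C);cv2.imwrite(f"pics/{name}_raw.png",im[:,:,::-1])
    cv2.imwrite(f"pics/{name}.png",cv2.resize(im,(800,600),interpolation=cv2.INTER_CUBIC)[:,:,::-1]);return C,im
E
python3 - <<'E'
from h import *
for n,u,v,z in [("c1",220,283,.024),("c2",274,286,.024),("c3",200,326,.024),("b1",307,287,.024),("b2",265,323,.024),("pink",213,362,.024),("box",251,211,.05),("axis",489,258,.063),("handle",561,230,.103),("yel",520,355,.012),("blue",472,220,.038),("carton",168,235,.045),("driver",160,325,.013)]:
    print(n,top(u,v,z).round(3))
movep([0.5,0.30,0.30],q(0.5+np.pi/2+.0))
print(read_joints().round(2))
wshot("w1")
E
```

```text
c1 [0.5   0.311 0.024]
c2 [0.496 0.209 0.024]
c3 [0.419 0.344 0.024]
b1 [0.494 0.147 0.024]
b2 [0.426 0.223 0.024]
pink [0.353 0.315 0.024]
box [0.633 0.253 0.05 ]
axis [ 0.544 -0.186  0.063]
handle [ 0.587 -0.307  0.103]
yel [ 0.373 -0.248  0.012]
blue [ 0.621 -0.159  0.038]
carton [0.587 0.407 0.045]
driver [0.421 0.423 0.013]
[ 0.35  0.39  1.44  0.    1.31 -0.15]
```

View pics/w1.png

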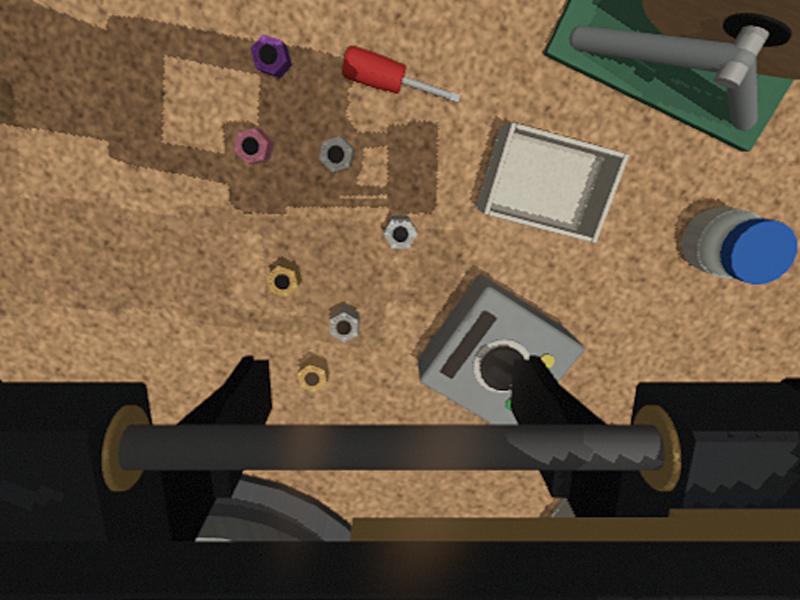

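Wrist view: steel couplings at (336,154), (400,233) and (343,325). Brass at (282,279) and (312,376), pink at (252,145), purple at (270,55). The box is partly hidden, so I'll take a close look at the box and another at the carousel.

Run:
```python
from h import *
movep([0.69,0.135,0.22],q(2.07))
wshot("w2")
# carousel: look from beyond/side
movep([0.60,-0.05,0.33],q(-1.9)) if solve_ik([0.60,-0.05,0.33],q(-1.9)) is not None else print("noik")
print(read_joints().round(2),read_clock())
wshot("w3")
```

```text
noik
[ 0.04  0.64  1.22  0.    1.28 -0.46] 2.5667
```

View pics/w2.png

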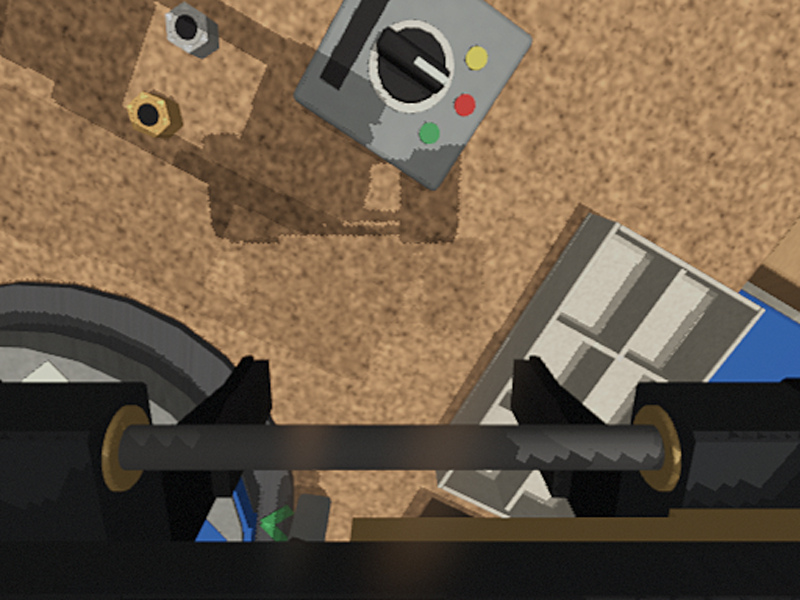

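View pics/w3.png

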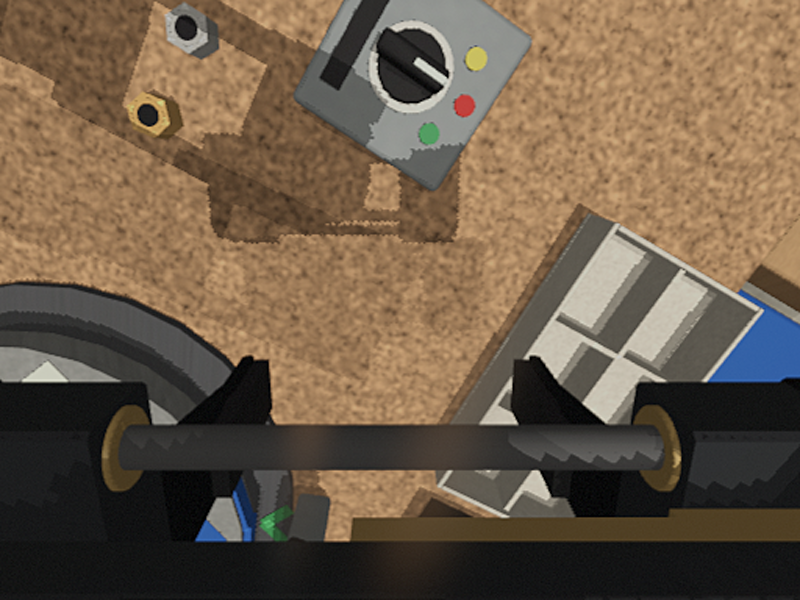

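The dots are yellow (477,58), red (464,105) and green (429,133). The knob's white line runs from (416,60) to (446,84), so it sits near the red dot (off). The ring centre is (411,66). The third picture is the same view, because that move had no IK solution.

Run:
```python
from h import *
C=np.load("pics/w2.npy"); f=lambda u,v,z:wpix(C,(u+.5)/1.5625-.5,(v+.5)/1.5625-.5,z)
Y,Rd,G=[f(*p,.05) for p in((477,58),(464.5,105),(429,133))]
print("dots",Y.round(4),Rd.round(4),G.round(4))
for z in(.05,.0595): print("ring",z,f(411,66,z).round(4))
# fit: center from three dots via least squares, radius 40
from scipy.optimize import least_squares
def r(p):
    x,y,h=p; e=[]
    for P,o in((Rd,0),(Y,.698),(G,-.698)): e+=[x+.04*np.cos(h+o)-P[0],y+.04*np.sin(h+o)-P[1]]
    return e
s=least_squares(r,[.633,.253,0]);print("knob",s.x,s.cost**.5)
a,b=f(416,60,.0835),f(446,84,.0835);print("pointer",a.round(4),b.round(4),np.arctan2(*(b-a)[1::-1]))
C=np.load("pics/w1.npy")
for n,p in(("c1",(400,233)),("c2",(343.5,326)),("c3",(336,154)),("b2",(282,279)),("b1",(312,376))): print(n,f(*p,.024).round(4))
C=np.load("pics/w2.npy");print("c2",f(186,29,.024),"b1",f(149,114,.024))
for x in(.62,.55,.5):
  for y in(-.02,.03,-.35,-.3):
    for a in np.arange(-3.1,3.2,.4):
      if solve_ik([x,y,.33],q(a)) is not None: print((x,y,round(a,1)),end=" ")
```

```text
dots [0.6713 0.2803 0.05  ] [0.6784 0.2537 0.05  ] [0.6672 0.2285 0.05  ]
ring 0.05 [0.638 0.257 0.05 ]
ring 0.0595 [0.6384 0.2556 0.0595]
knob [ 0.63864185  0.25683246 -0.07871355] 0.000271051608788
pointer [0.6402 0.256  0.0835] [0.661  0.2534 0.0835] -0.12404452538536717
c1 [0.5014 0.3141 0.024 ]
c2 [0.4974 0.2119 0.024 ]
c3 [0.4211 0.3468 0.024 ]
b2 [0.4273 0.2255 0.024 ]
b1 [0.494  0.1513 0.024 ]
c2 [0.49799755 0.20995394 0.024     ] b1 [0.4952629 0.1494826 0.024    ]
(0.62, -0.02, np.float64(-3.1)) (0.62, -0.02, np.float64(-2.7)) (0.62, -0.02, np.float64(-2.3)) (0.62, -0.02, np.float64(-1.1)) (0.62, -0.02, np.float64(-0.7)) (0.62, -0.02, np.float64(-0.3)) (0.62, -0.02, np.float64(0.1)) (0.62, -0.02, np.float64(0.5)) (0.62, -0.02, np.float64(0.9)) (0.62, -0.02, np.float64(1.3)) (0.62, -0.02, np.float64(1.7)) (0.62, -0.02, np.float64(2.1)) (0.62, -0.02, np.float64(2.5)) (0.62, -0.02, np.float64(2.9)) (0.62, 0.03, np.float64(-3.1)) (0.62, 0.03, np.float64(-2.7)) (0.62, 0.03, np.float64(-2.3)) (0.62, 0.03, np.float64(-1.1)) (0.62, 0.03, np.float64(-0.7)) (0.62, 0.03, np.float64(-0.
[... 4036 characters left out ...]
 np.float64(-0.3)) (0.5, -0.35, np.float64(0.1)) (0.5, -0.35, np.float64(0.5)) (0.5, -0.35, np.float64(0.9)) (0.5, -0.35, np.float64(1.3)) (0.5, -0.35, np.float64(1.7)) (0.5, -0.35, np.float64(2.1)) (0.5, -0.35, np.float64(2.5)) (0.5, -0.35, np.float64(2.9)) (0.5, -0.3, np.float64(-3.1)) (0.5, -0.3, np.float64(-2.7)) (0.5, -0.3, np.float64(-1.9)) (0.5, -0.3, np.float64(-1.5)) (0.5, -0.3, np.float64(-1.1)) (0.5, -0.3, np.float64(-0.7)) (0.5, -0.3, np.float64(-0.3)) (0.5, -0.3, np.float64(0.1)) (0.5, -0.3, np.float64(0.5)) (0.5, -0.3, np.float64(0.9)) (0.5, -0.3, np.float64(1.3)) (0.5, -0.3, np.float64(1.7)) (0.5, -0.3, np.float64(2.1)) (0.5, -0.3, np.float64(2.5)) (0.5, -0.3, np.float64(2.9))
```

Knob axis is (0.6385, 0.256), with the bar along -0.08 rad (off). I'll grip the bar and turn it 40° counter-clockwise.

```bash
cat >> h.py <<'E'
K=np.array([.6385,.2562]);H=-.079
def turnknob(frm,to):  # headings relative to the red dot (ccw +)
    a=np.pi+H+frm
    move_gripper(.6)
    movep([*K,.14],q(a));movel([*K,.0635],rate=.08)
    move_gripper(0,20);print("w",read_gripper_width()*87,"F",read_wrist_force().round(1))
    for d in np.linspace(frm,to,6)[1:]:
        movel([*K,.0635],q(np.pi+H+d))
        print(read_wrist_torque().round(3)[2],end=" ")
    print("F",read_wrist_force().round(1))
    move_gripper(.6);movel([*K,.16]);print(read_clock())
E
python3 - <<'E'
from h import *
turnknob(0,.72)
movel([.69,.135,.22],q(2.07),rate=.3)
wshot("w4")
# carousel look
movep([.61,-.02,.33],q(-2.0)) if solve_ik([.61,-.02,.33],q(-2.0)) is not None else movep([.62,-.02,.33],q(-2.3))
wshot("w5")
a=cv2.imread("pics/w4.png")[0:220,280:560];b=cv2.imread("pics/w5.png")
cv2.imwrite("pics/w4b.png",np.vstack([cv2.resize(a,(382,300)),cv2.resize(b,(382,300))]))
cv2.imwrite("pics/w4c.png",np.hstack([cv2.resize(a,(300,236)),np.zeros((236,500,3),np.uint8)]))
E
```

```text
w 12.746573078381923 F [-0.3 -1.3 -0.1]
-0.029 -0.072 0.041 0.03 -0.003 F [-0.9 -2.6  2.3]
9.3083
```

View pics/w4b.png

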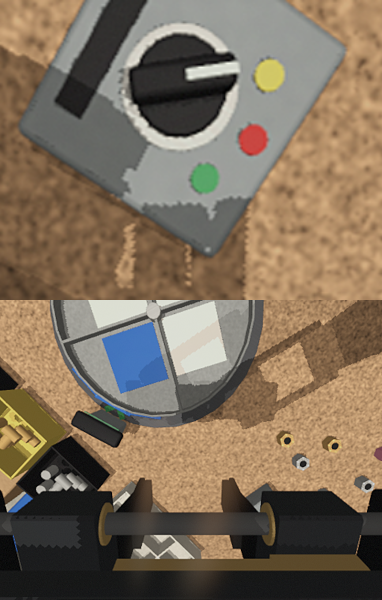

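The selector now points at the yellow dot. Next I'll measure the handle and axis from the right side.

Run:
```python
from h import *
movep([.53,-.41,.36],q(np.pi/2));print(read_joints().round(2))
wshot("w6")
```

```text
[-0.82  0.48  1.13  0.    1.53 -0.83]
```

View pics/w6.png

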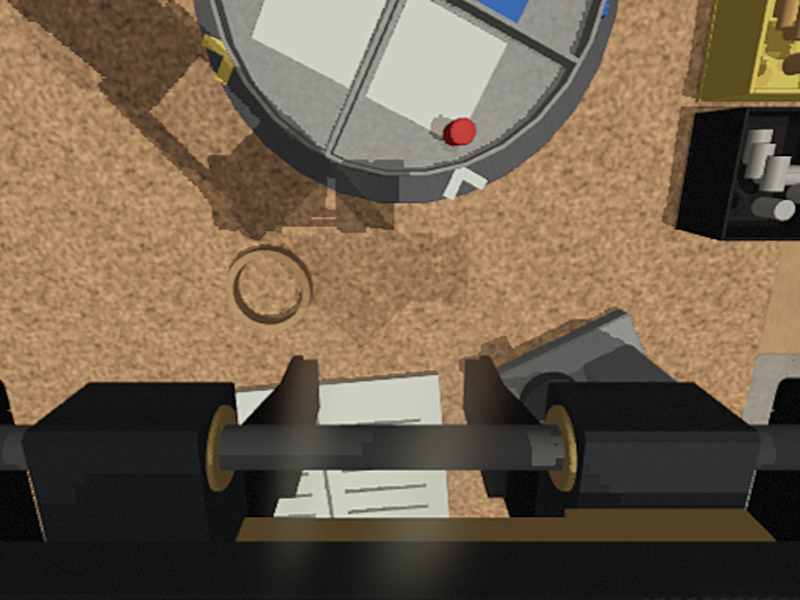

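The handle top is at (461,131), the white arrow at (463,180) and the yellow arrow at about (220,58). I'll combine these with the hub in w5 to place the axis.

Run:
```python
from h import *
F=lambda C,u,v,z:wpix(C,(u+.5)/1.5625-.5,(v+.5)/1.5625-.5,z)
C=np.load("pics/w6.npy");h=F(C,461,131,.103);print("handle",h.round(4),"white",F(C,464,180,.012).round(4),"yel",F(C,220,58,.012).round(4))
A=F(np.load("pics/w5.npy"),318,22,.063);print("axis",A.round(4),"top",top(489,258,.063).round(4))
d=(h-A)[:2];print(np.hypot(*d),np.degrees(np.arctan2(d[1],d[0])))
im=cv2.imread("pics/w5.png")[:300,60:600];cv2.imwrite("pics/w5c.png",cv2.resize(im,(800,444)))
```

```text
handle [ 0.5867 -0.3133  0.103 ] white [ 0.6039 -0.3566  0.012 ] yel [ 0.3701 -0.2456  0.012 ]
axis [ 0.5455 -0.1873  0.063 ] top [ 0.5441 -0.1865  0.063 ]
0.1325970936198811 -71.88403559368564
```

View pics/w5c.png

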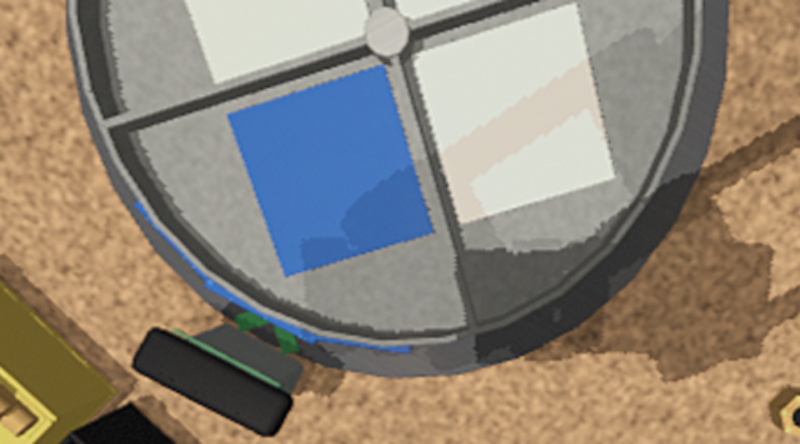

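Base heading is about 19.4° and the axis about (0.5445, -0.186). The handle radius comes out at 0.134 m against 0.135 m expected. The blue pocket is at the green arrow now, so the deck has to turn 180° clockwise, with the handle passing on the robot's side.

```bash
cat >> h.py <<'E'
A=np.array([.5445,-.186]);BH=np.radians(19.3);ZH=.074
def hp(phi): return np.array([*(A+.135*np.array([np.cos(phi),np.sin(phi)])),ZH])
def turndeck(p0,p1,off=np.radians(200)):
    P=hp(p0);move_gripper(.7)
    movep([*P[:2],.2],q(p0+off));movel(P,rate=.1)
    move_gripper(0,12);print("w",read_gripper_width()*87,"F",read_wrist_force().round(1))
    for p in np.linspace(p0,p1,19)[1:]:
        movel(hp(p),q(p+off),rate=.12);print(read_wrist_force().round(0),end=" ")
    move_gripper(.7);sleep(.3);movel([*hp(p1)[:2],.22]);print("\n",read_clock(),read_joints().round(2))
E
python3 - <<'E'
from h import *
turndeck(np.radians(-71),BH+np.pi/2-2*np.pi)
movep([.5,.15,.33],q(1.9))
cv2.imwrite("pics/t2.png",cv2.resize(read_camera("top"),(800,600),interpolation=cv2.INTER_CUBIC)[:,:,::-1])
E
```

```text
w 21.56257868041817 F [-0.6 -1.1  0. ]
[ 3.  0. -2.] [ 3.  1. -3.] [ 3.  0. -4.] [ 2. -0. -3.] [-1. -0. -0.] [-3.  2.  0.] [-2.  2.  2.] [-2.  1. -1.] [-2. -1. -3.] [-3. -3. -5.] [-3. -3. -5.] [-1. -3. -6.] [-0. -1. -5.] [ 1. -0. -7.] [ 3. -1. -8.] [ 4. -1. -8.] [ 3. -3. -7.] [ 3. -5. -6.] 
 26.725 [-0.34  0.37  1.74 -0.    1.04  2.12]
```

View pics/t2.png

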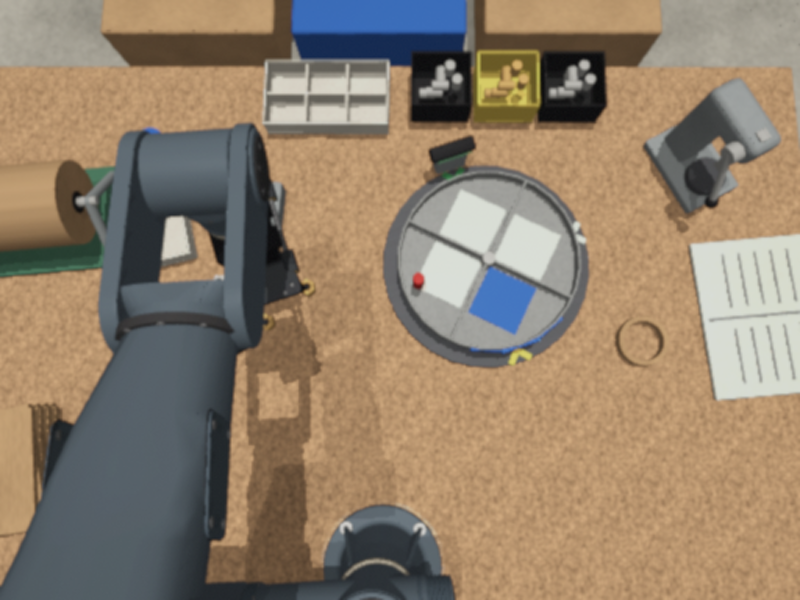

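The blue pocket is at the yellow arrow and looks centred on it. Now a fresh close view of the couplings.

Run:
```python
from h import *
movep([.54,.18,.20],q(2.2))
C,im=wshot("w7")
ims=[]
for X in((.5014,.3141),(.4977,.211),(.4211,.3468)):
    u,v=wproj(C,[*X,.024]);u,v=int(round(u)),int(round(v));print(u,v)
    c=im[max(0,v-32):v+32,max(0,u-32):u+32,::-1];ims.append(cv2.resize(c,(264,264),interpolation=cv2.INTER_CUBIC))
cv2.imwrite("pics/w7c.png",np.hstack(ims))
```

```text
298 41
234 126
251 -47
```

View pics/w7c.png

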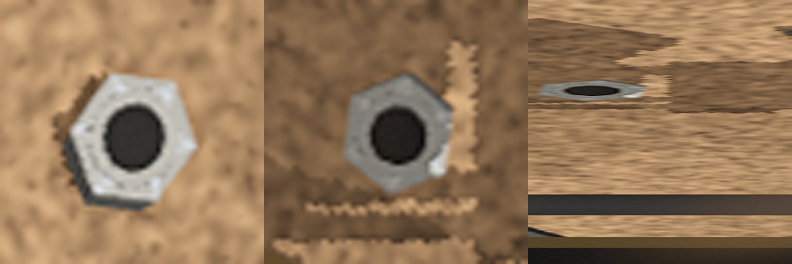

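```bash
cat >> h.py <<'E'
u_=np.array([np.cos(BH+np.pi),np.sin(BH+np.pi)]);t_=np.array([-u_[1],u_[0]])
def spot(t,r=.107): return A+r*u_+t*t_
def best_a(P,n,z=.1):  # pick heading a among the three flats, keeping last joint mid-range
    c=[]
    for k in range(6):
        a=n+np.pi/2+k*np.pi/3;a=(a+np.pi)%(2*np.pi)-np.pi;J=solve_ik([*P,z],q(a))
        if J is not None: c.append((abs(J[5]),a))
    return min(c)[1]
def pick(P,n,a=None):
    a=best_a(P,n) if a is None else a
    move_gripper(.55);movep([*P,.12],q(a));movel([*P,.006],rate=.12)
    move_gripper(0,30);w=read_gripper_width()*87;print("grip mm",w,"a",a)
    movel([*P,.14]);print("lifted mm",read_gripper_width()*87);return a
def place(S):
    a=BH+np.pi/2
    movep([*S,.15],q(a));print("over pocket mm",read_gripper_width()*87,read_gripper_force())
    if read_gripper_width()*87<20: print("LOST");return False
    movel([*S,.046],rate=.1);print("F",read_wrist_force().round(1))
    move_gripper(.48);movel([*S,.15]);print(read_clock());return True
E
python3 - <<'E'
from h import *
C=np.load("pics/w7.npy")
def g(u0,v0,x,y): return wpix(C,u0-32+x/4.125-.4,v0-32+y/4.125-.4,.024)[:2]
for u0,v0,pts in((298,41,[(113,73),(178,83),(196,147),(155,205),(85,197),(71,135)]),(234,126,[(141,73),(188,103),(183,165),(131,191),(81,155),(86,95)])):
    W=np.array([g(u0,v0,*p) for p in pts]);m=W.mean(0);e=W-m
    th=np.degrees(np.arctan2(e[:,1],e[:,0]));print(m.round(4),np.hypot(*e.T).round(4),(th%60).round(1))
print(g(298,41,133,139),g(234,126,134,134))
E
```

```text
[0.5019 0.3131] [0.0154 0.0159 0.0151 0.0153 0.0165 0.0148] [26.1 26.8 30.6 28.7 24.5 31.3]
[0.4973 0.2118] [0.0144 0.0152 0.0149 0.0153 0.0152 0.0151] [59.1  3.   0.7  1.3 59.6  0.1]
[0.50173522 0.31340698] [0.49759588 0.21102805]
```

Both hexagons measure right, with corner radii of 15 mm. c1 is at (0.5018, 0.3132) with flat normals at 58°, and c2 is at (0.4974, 0.2115) with flat normals at 30.6°. Both are bare steel-grey in the crop.

Run:
```python
from h import *
pick(np.array([.5018,.3132]),np.radians(58))
ok=place(spot(.04))
movep([.46,.23,.24],q(2.2))
C,im=wshot("w8")
cv2.imwrite("pics/w8c.png",cv2.resize(im[:240,110:430,::-1],(800,600),interpolation=cv2.INTER_CUBIC))
```

```text
grip mm 25.793271112845428 a 1.5358897417550104
lifted mm 25.871960590749044
over pocket mm 25.624299129493046 29.999797158598085
F [-0.  -0.1  0.2]
38.3167
```

View pics/w8c.png

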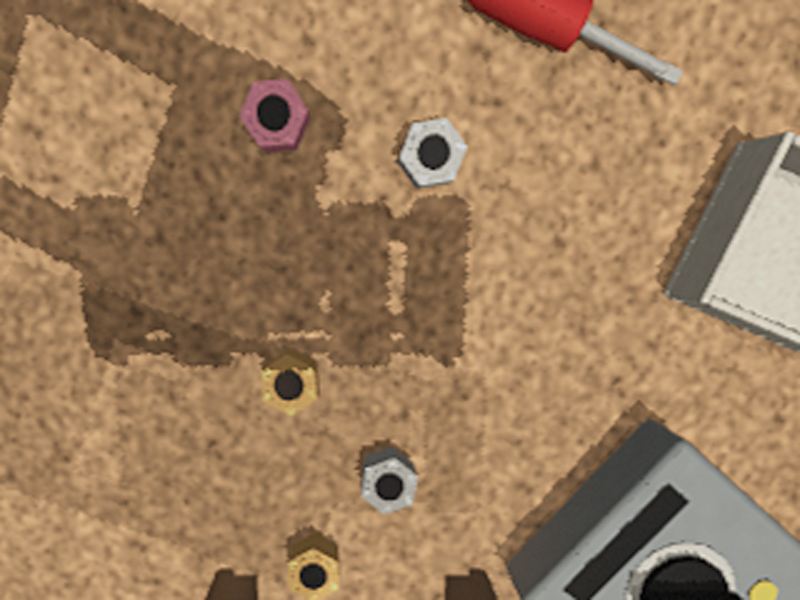

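Remaining steel couplings in the crop: c3 at (433,152) and c2 at (389,486). Pink is at (274,113), brass at (289,385) and (313,575).

Run:
```python
from h import *
C=np.load("pics/w8.npy")
g=lambda x,y:wpix(C,110+x/2.5-.3,y/2.5-.3,.024)[:2]
W=np.array([g(*p) for p in[(411,121),(452,118),(467,150),(453,182),(420,186),(400,153)]]);m=W.mean(0);e=W-m
th=np.degrees(np.arctan2(e[:,1],e[:,0]))%60;print(m,np.hypot(*e.T).round(4),th.round(1))
c2=g(389,486);print("c2",c2)
P=(m+g(433,152))/2;print(P)
if np.hypot(*(c2-[.4974,.2115]))<.006:
    pick(np.array([.4974,.2115]),np.radians(30.6))
    if place(spot(0)):
        pick(P,np.radians(np.median(th)+30)); place(spot(-.04))
movep([.5,.2,.33],q(2.07))
im=read_camera("top");cv2.imwrite("pics/t3.png",cv2.resize(im[115:245,100:400,::-1],(800,347),interpolation=cv2.INTER_CUBIC))
```

```text
[0.42106675 0.34672304] [0.0163 0.0157 0.0147 0.0154 0.0153 0.015 ] [45.6 37.3 39.  41.6 43.8 37.7]
c2 [0.49776568 0.21092377]
[0.42092835 0.34659853]
grip mm 25.80746969957863 a 2.104867077905162
lifted mm 25.564770255739155
over pocket mm 26.134031484767238 29.999502142891288
F [-1.  -0.2  0.3]
48.125
grip mm 25.833331350620035 a 1.7508659029653373
lifted mm 25.862935349871737
over pocket mm 26.25597214875781 29.99943034042369
F [ 0.1  0.1 -1.3]
57.8583
```

View pics/t3.png

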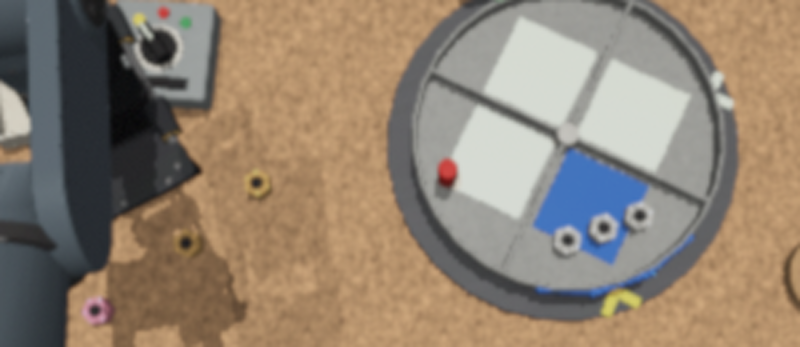

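All three steel couplings stand side by side in the blue pocket, and the brass ones are untouched. Now I'll turn the deck back to the green arrow.

Run:
```python
from h import *
e=BH-np.pi/2
turndeck(e-np.pi,e)
movep([.5,.2,.33],q(2.07))
im=read_camera("top");cv2.imwrite("pics/t4.png",cv2.resize(im[85:245,100:400,::-1],(800,427),interpolation=cv2.INTER_CUBIC))
```

```text
w 21.54443229069205 F [-0.5 -1.2  0.2]
[ 2.  3. -2.] [ 2.  5. -1.] [0. 4. 0.] [-0.  3.  1.] [-2.  1.  2.] [-4. -1.  3.] [-6. -2.  2.] [-7. -3.  2.] [-4. -2.  0.] [-3.  1.  2.] [-4.  1.  3.] [-3. -0.  1.] [0. 1. 0.] [ 1.  1. -1.] [ 3.  1. -1.] [ 2.  3. -1.] [1. 3. 1.] [-1.  4.  2.] 
 73.05 [-0.66  0.59  1.32 -0.    1.23 -1.34]
```

View pics/t4.png

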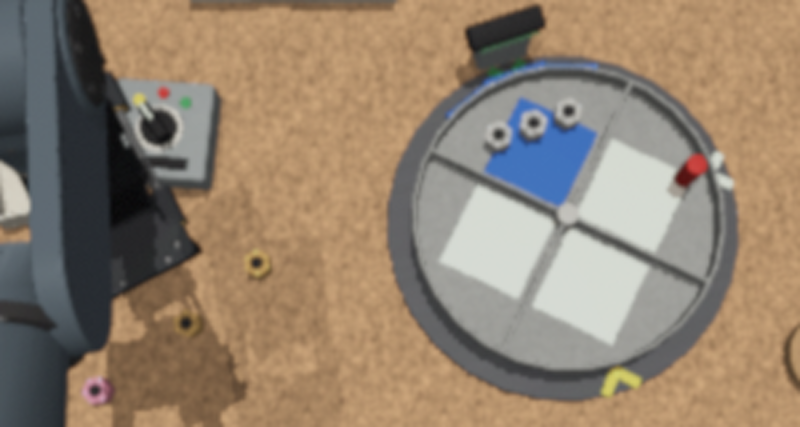

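The blue pocket is home at the green arrow with the couplings in place. Next, the selector goes to green.

Run:
```python
from h import *
turnknob(.698,-.72)
movel([.69,.135,.22],q(2.07),rate=.3)
C,im=wshot("w9")
movep([.45,.45,.3],q(2.2))
t=read_camera("top")
cv2.imwrite("pics/end.png",np.hstack([cv2.resize(im[0:140,150:380,::-1],(493,300)),cv2.resize(t[100:210,235:345,::-1],(300,300))]))
```

```text
w 12.517203013723616 F [0.7 0.2 0.3]
0.021 -0.082 0.097 -0.086 0.002 F [ 1.4 -5.4  0.7]
82.7167
```

View pics/end.png

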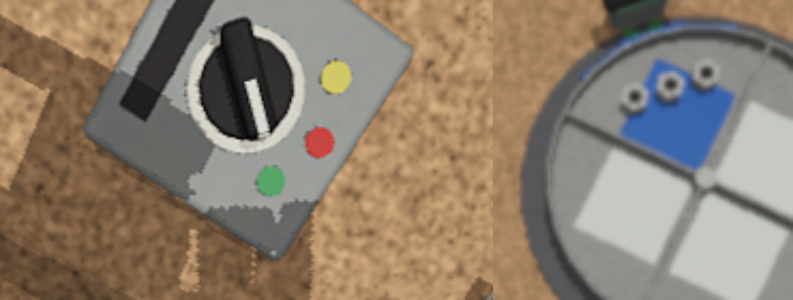

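The selector points at the green dot, all three couplings are in the blue pocket at the scanner, and the gripper is clear.

```bash
python3 -c "
from workcell import *
print(sign_off())"
```

```text
the job is handed in; nothing more can be done
None
```

I handed the job in after about 83 s of robot time: the three steel couplings present stand side by side in the blue pocket, which is home at the green arrow, the selector was then set to green, the brass ones and bystanders were left alone, and everything is let go.

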